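# Spring-test the yellow bump stop

### The job

Take the orange spring tester out of its pipe stand and push its pin straight down into the rubber of the yellow-collared bump stop until the rubber has sunk about 10 mm, and hold it there for a second. Then put the tester back in its stand, upright and fully down. Do not ram the yellow stop's rubber to its end, and leave the blue-collared stop unpressed.

Things in the scene. Friction and masses are not known exactly. Their poses are not given: they have to be found in the camera images.
- tester: loose tester, 0.3 kg. Origin: centre of nose tube's lower end, z up. Above it: steel nose tube dia 18, 0-40 mm; flange dia 68, 40-48; orange grip 34x34 (sides along x, y), 48-118, white dial on top; grasp at about 95. Below it a sprung steel pin dia 9 sticks out 30 mm; it yields up into the nose, 1 N + 0.7 N/mm, at most 20 mm. Its upper 10 mm are red: red just gone in = right reading
- yellow_puck: black rubber puck dia 48, white dot, in the fixed bump stop with the YELLOW collar (dia 76, top at 50 mm; steel base dia 90). Origin: centre of its upper face, 75 mm above the table unpressed. Sinks straight down on a spring, 1 N + 0.7 N/mm, end at 22 mm; springs back. Pin and puck yield equally: 10 mm sink = tester 20 mm lower than at first touch, 8 N
- blue_puck: rubber puck of the other bump stop, the same in all but its BLUE collar; origin: centre of its upper face, 75 mm above the table. Not to be pressed
- stand: tester's stand, fixed: upright aluminium pipe, 52 mm outside and 38 mm inside diameter, rim 86 mm above the table, on a 100 x 100 x 6 mm steel plate. Origin: centre of the plate's underside, on the table. The tester's nose and pin hang in the pipe and its flange rests on the rim; its origin is then 46 mm above the table
There are look-alikes about, which are no part of the job. What is shaped like the tester but brown, pink or turquoise is not meant.

How it is judged (in metres and radians):
On the way:
1. the tester, upright, holds the yellow stop's rubber 5 to 15 mm down for 0.8 s (height (world z) of yellow_puck between 0.06 and 0.07 m and contact force between tester and yellow_puck above 2 N and angle between tester's own z axis and vertical below 0.25 rad), for 0.8 s.
At the end, for the whole second after the job is handed in: The tester stands still in its stand, within 14 mm of the stand's axis, upright within 7 degrees, flange on the rim (its origin 42 to 50 mm above the stand's underside), and the yellow stop's rubber is back up within 3 mm (horizontal distance between tester and stand below 0.014 m and z of tester in the frame of stand between 0.042 and 0.05 m and angle between tester's own z axis and vertical below 0.12 rad and linear speed of tester below 0.02 m/s and height (world z) of yellow_puck above 0.072 m); the robot touches nothing.
It fails at once if the yellow stop's rubber is rammed down more than 19 mm, close to its end (height (world z) of yellow_puck below 0.056 m).
It fails at once if the blue stop's rubber is pressed down more than 3 mm (height (world z) of blue_puck below 0.072 m).
It also fails if it takes over 58 s, if anything falls off the work surface, if the arm or the gripper's body presses on something with over 40 N, if the wrist force passes 120 N, or if a joint passes its speed limit or range.

### The arm

A 6-joint arm with a two-finger parallel gripper is mounted at the origin on the work surface. World frame = base frame: x ahead of the robot, y to its left, z up, the work surface at z = 0. Lengths are in m, angles in degrees, forces in N, time in s.
With the tool pointing down it reaches from about 0.25 to 0.775 m from the base axis. Payload 4 kg.
Tool frame: the origin (TCP) lies on the centre line of the jaws, within the pads' length; the fingertips stand 22 mm ahead of it and the grasp point (between the pads) lies 3 mm ahead of it; x points along the fingers, y is the direction in which the jaws open and shut, and the axes are right-handed (so a half turn about x gives the same grasp; the last joint's range is limited). The gripper opens to 85 mm and grips with 20 to 120 N. Pads are 22 mm wide; open, the fingers measure 114 mm over their backs; the gripper's body (76 mm by 85 mm) begins 54 mm behind the grasp point. The pads swing forward as they close: fully open they stand 13 mm farther back than shut.
Start: joints at [-78.214, 4.996, 78.535, -0, 96.463, -5.907], TCP at [0.167, -0.524, 0.222] pointing down, gripper open.
Joint ranges: [-177.83, 177.83], [-43.37, 116.18], [15.69, 146.23], [-61.86, 241.86], [9.47, 152.12], [-147.06, 147.06]. Speed limits (degrees/s): [159.86, 159.86, 180, 180, 180, 180].

### API

Orientations are given as [roll, pitch, yaw] about the fixed x, y, z axes, in that order (R = Rz(yaw) Ry(pitch) Rx(roll)).
In Python, from bench import status, optics, hand_in gives the robot as it stands. The module is installed in compiled form; this text tells all that it offers.
- The arm moves only by the tool carry_out, never from a script. Its argument "series" is text: rows parted by semicolons, each of 7 numbers parted by spaces: the turn, a rotation vector about the tool's x, y, z in degrees, then the shift along the tool's x, y, z in mm, then the opening, from 0 (shut) to 1 (fully open). A call has 1 to 12 rows; each row shifts and turns the commanded pose from where the row before left it, along the tool's axes as they then stand; what a row does not reach is not made up. A row lasts 1/10 s, in which the tool goes at most 50 mm and 8.59 degrees, less where a joint would pass 70% of its speed; a pose out of reach is approached as far as the arm can. A call with a gripper value outside its range is refused whole. The fingers move at their own pace and stop on an object; the grip force is fixed at half the most. Time passes only in rows, so rows that do not move let the fingers close. It gives the time, the measured TCP pose, the force and the opening at its end, in the units of the state.
- status.sense(): the state, without advancing time (a new reading comes with each control period).
- optics.snapshot(name): name is "side" or "top" or "wrist"; returns (picture, depth): 400x640x3 uint8, red, green, blue; 400x640 float32, m along the optical axis (not along the pixel's ray), 0 where there is no reading.
- optics.camera_model(name): a dict with "fx", "fy", "cx", "cy" (pixels), "camera_from_world" (4x4, takes a point from world to camera coordinates); the wrist camera has in their place "T_tool_cam" (4x4, takes a point from camera to tool coordinates, whose origin is the TCP and whose axes are the tool frame's). Camera axes: x right, y up, looking along -z (the intrinsics and any distortion apply to the point x, -y, -z); pixel columns grow to the right and rows downward; lengths in m; the calibration is good to about 2 mm. A picture is of the moment at which its call begins: read the wrist's pose just before it. camera_model takes no time and is no camera call.
- hand_in(): hands the job in, once; it reports no verdict.
The state is a dict: "time_s": time; "joint_pos": joint angles; "joint_velocities": joint speeds; "joint_efforts": joint torques, N m; "position": TCP position; "eef_rot": TCP orientation; "wrist_force": force on the tool from outside, world axes, zero at the start; "torque": the same for the moment, N m; "opening": opening from 0.0 (shut) to 1.0 (fully open).
Only numpy, scipy, OpenCV 4.12 (cv2) and the standard library are available. Lean on these libraries where they do the work, as an engineer would, in place of code of your own. Each camera call takes 0.05 s, during which the arm holds its last target.

## Working session

There is one attempt and no reset: what is moved stays moved. The work goes in short steps, Python scripts to look and compute and a tool call to move; the robot and the scene stay as the last step left them, time stands still between calls to the robot, and variables do not carry over. Pictures are saved under pics/ and viewed, and the job is handed in when it is done.

Besides the shell and the picture viewer there is one more tool, called after "Request:" as name(argument=value, ...) on one line, values as JSON. carry_out: Moves the arm, as the interface text tells. Its arguments: {"type":"object","properties":{"series":{"type":"string"}},"required":["series"]}

```bash
mkdir -p pics
python3 - <<'E'
from bench import status, optics
import cv2,numpy as np
print(status.sense())
for n in ["side","top","wrist"]:
    p,d=optics.snapshot(n); cv2.imwrite(f"pics/{n}0.png",p[:,:,::-1]); np.savez(f"{n}0.npz",p=p,d=d)
    print(n,optics.camera_model(n))
E
```

```text
{'time_s': 0.0, 'joint_pos': array([-7.82119745e+01,  5.04006558e+00,  7.86270800e+01, -2.55748949e-04,
        9.64630091e+01, -5.90660266e+00]), 'joint_velocities': array([ 0.0326566 , -0.03005264,  0.06077247,  0.01880769,  0.0325529 ,
        0.03704264]), 'joint_efforts': array([ 1.67225789e-04, -3.51859939e+01, -3.13277221e+01, -1.90319556e-04,
        1.06063581e-02, -7.83527696e-06]), 'position': array([ 0.16705934, -0.52345583,  0.22100935]), 'eef_rot': array([-95.79470565,  89.86984513, 101.89989404]), 'wrist_force': array([-0.35947955, -0.25208311, -0.23056762]), 'torque': array([0.00804541, 0.01376289, 0.01660879]), 'opening': 1.0001970756943739}
side {'fx': 442.07100211572447, 'fy': 442.07100211572447, 'cx': 313.3111327740678, 'cy': 194.57549028660867, 'camera_from_world': array([[ 0.96780208,  0.2511915 ,  0.01618532, -0.51485611],
       [-0.17412961,  0.62168847,  0.76366375, -0.00619994],
       [ 0.18176362, -0.74189371,  0.64541127, -1.21579828],
       [ 0.        ,  0.        ,  0.        ,  1.        ]])}
top {'fx': 518.0610959061885, 'fy': 518.0610959061885, 'cx': 320.9727876752284, 'cy': 195.78463756432996, 'camera_from_world': array([[ 0.00234278, -0.99995627,  0.00905388,  0.02784823],
       [ 0.98700576,  0.00376692,  0.16064074, -0.51642771],
       [-0.16066782,  0.00855989,  0.98697142, -1.28412051],
       [ 0.        ,  0.        ,  0.        ,  1.        ]])}
wrist {'fx': 341.7726257673666, 'fy': 341.7726257673666, 'cx': 323.0091504455445, 'cy': 197.27047171626108, 'T_tool_cam': array([[ 4.58175508e-04,  3.27415266e-01, -9.44880433e-01,
        -1.52769510e-01],
       [ 9.99999851e-01,  1.30072229e-04,  5.29975070e-04,
        -3.34391306e-04],
       [ 2.96424633e-04, -9.44880536e-01, -3.27415158e-01,
        -8.36405777e-02],
       [ 0.00000000e+00,  0.00000000e+00,  0.00000000e+00,
         1.00000000e+00]])}
```

View pics/side0.png

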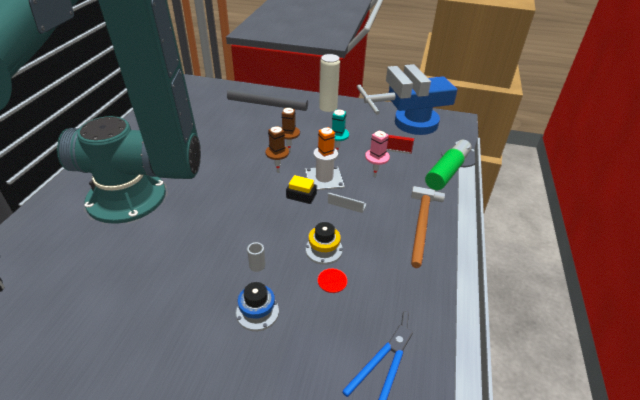

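View pics/top0.png

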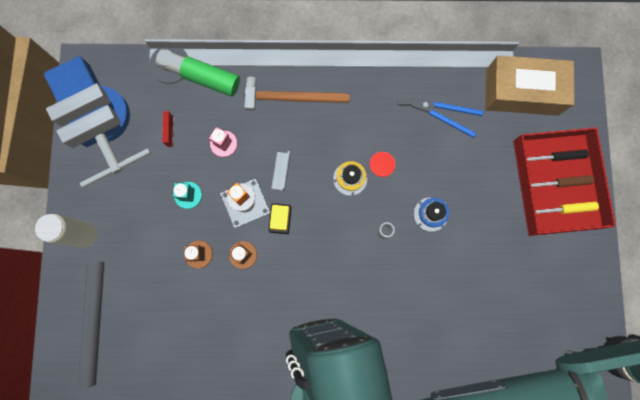

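View pics/wrist0.png

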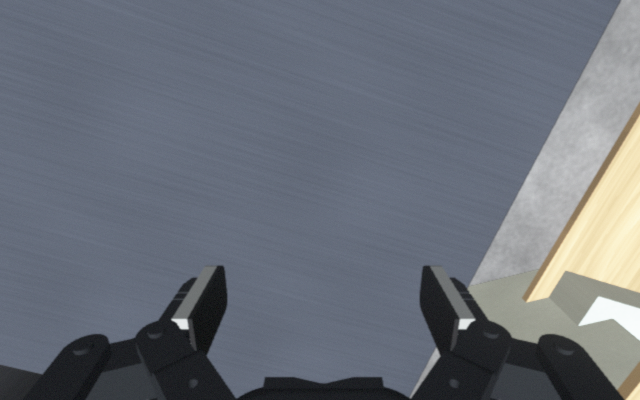

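The side view shows the orange tester in its stand at (326,150), with the yellow stop at (325,240) and the blue stop at (257,300). In the top view they are at (242,198), (351,177) and (434,212). Next I'll measure them.

```bash
cat > h.py <<'E'
import numpy as np,cv2
from bench import optics,status
from scipy.spatial.transform import Rotation as R
def cam(n):
    m=optics.camera_model(n); return m
def ray(n,u,v,s=None):
    m=cam(n); d=np.array([(u-m['cx'])/m['fx'],-(v-m['cy'])/m['fy'],-1.])
    if n=='wrist':
        s=s or status.sense(); T=np.eye(4);T[:3,:3]=R.from_euler('xyz',s['eef_rot'],degrees=True).as_matrix();T[:3,3]=s['position']
        T=T@m['T_tool_cam']
    else: T=np.linalg.inv(m['camera_from_world'])
    return T[:3,3],T[:3,:3]@d
def onz(n,u,v,z,s=None):
    o,d=ray(n,u,v,s); return o+d*(z-o[2])/d[2]
def dep(n,u,v,D,s=None):
    o,d=ray(n,u,v,s); return o+d*D
def cen(mask):
    k,l,st,c=cv2.connectedComponentsWithStats(mask.astype(np.uint8))
    return [(st[i,4],c[i].round(1)) for i in np.argsort(-st[1:,4])+1 if st[i,4]>15]
E
python3 - <<'E'
from h import *
a=np.load('top0.npz');p=a['p'];d=a['d'];b=np.load('side0.npz')
h=cv2.cvtColor(p,cv2.COLOR_RGB2HSV)
white=(h[...,1]<60)&(h[...,2]>170)
m=np.zeros_like(white);m[180:215,225:260]=1
for A,c in cen(white&m): print('dial',A,c,onz('top',*c,.164),d[int(c[1]),int(c[0])],dep('top',*c,d[int(c[1]),int(c[0])]))
for nm,(y0,y1,x0,x1) in dict(yel=(155,195,330,370),blu=(195,230,415,452)).items():
    mm=np.zeros_like(white);mm[y0:y1,x0:x1]=1
    for A,c in cen(white&mm): 
        print(nm,A,c,onz('top',*c,.075),dep('top',*c,d[int(c[1]),int(c[0])]))
hs=cv2.cvtColor(b['p'],cv2.COLOR_RGB2HSV); w=(hs[...,1]<60)&(hs[...,2]>150)
for nm,z,(y0,y1,x0,x1) in [('yel',.075,(220,245,310,340)),('blu',.075,(280,303,243,270))]:
    mm=np.zeros_like(w);mm[y0:y1,x0:x1]=1
    for A,c in cen(w&mm): print('side',nm,A,c,onz('side',*c,z))
c1=cv2.resize(p[120:280,160:460][:,:,::-1],None,fx=2.6,fy=2.6,interpolation=cv2.INTER_CUBIC);cv2.imwrite('pics/topz.png',c1)
c1=cv2.resize(b['p'][80:210,240:410][:,:,::-1],None,fx=4.5,fy=4.5,interpolation=cv2.INTER_CUBIC);cv2.imwrite('pics/sidez.png',c1)
E
```

```text
dial 821 [243.7 199. ] [0.48819688 0.20931155 0.164     ] 1.2368621 [0.49404988 0.21464737 0.12644642]
yel 85 [341.8 189. ] [ 0.52829019 -0.02230467  0.075     ] [ 0.54044708 -0.02571409  0.00609198]
yel 59 [360.4 187.7] [ 0.5317759  -0.06887204  0.075     ] [ 0.54434496 -0.07490545  0.0048428 ]
yel 29 [335.1 173.6] [ 0.56750101 -0.00562979  0.075     ] [ 0.58236496 -0.00824139  0.00325351]
blu 154 [422.3 219.8] [ 0.45153547 -0.22166732  0.075     ] [ 0.45426213 -0.22649603  0.05154017]
blu 16 [423.4 199.6] [ 0.50223623 -0.22589391  0.075     ] [ 0.51273933 -0.23997601  0.00766774]
side blu 22 [268.2 298.6] [ 0.50877337 -0.27054155  0.075     ]
side blu 21 [254.6 290.4] [ 0.47591644 -0.25878476  0.075     ]
```

View pics/topz.png

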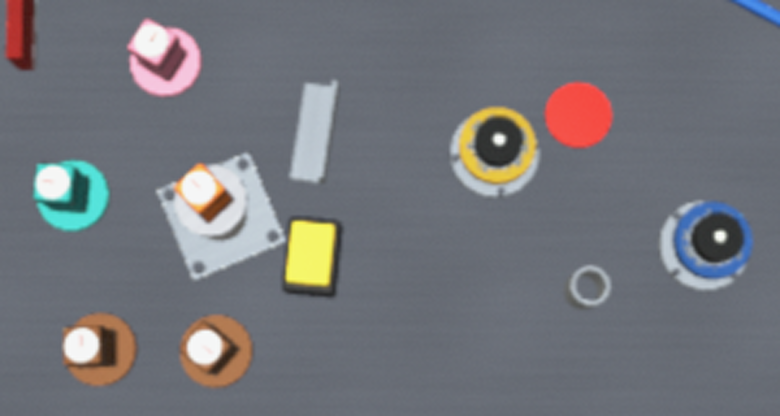

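View pics/sidez.png

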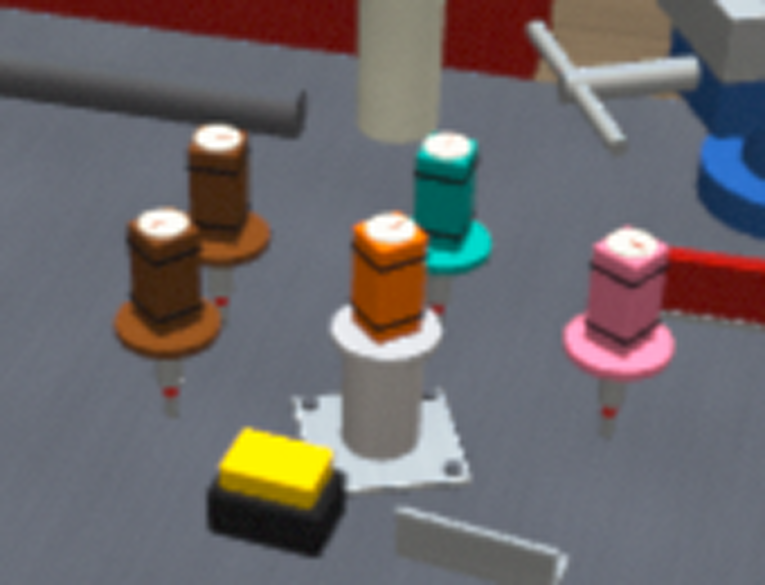

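Run:
```python
from h import *
a=np.load('top0.npz');p=a['p'];d=a['d'];b=np.load('side0.npz');q=b['p']
def dot(n,g,x,y,r=5):
    s=g[y-r:y+r+1,x-r:x+r+1].min(2).astype(float); s=np.clip(s-100,0,None)
    yy,xx=np.mgrid[y-r:y+r+1,x-r:x+r+1]; u,v=(s*xx).sum()/s.sum(),(s*yy).sum()/s.sum()
    print(n,s.sum(),u,v,onz(n,u,v,.075))
dot('top',p,352,173);dot('top',p,437,211);dot('side',q,324,229,4);dot('side',q,256,292,4)
# side dial
h=cv2.cvtColor(q,cv2.COLOR_RGB2HSV); w=(h[...,1]<60)&(h[...,2]>150); m=np.zeros_like(w);m[122:137,312:338]=1
for A,c in cen(w&m): print(A,c,onz('side',*c,.164))
# top dial only
hh=cv2.cvtColor(p,cv2.COLOR_RGB2HSV);w=(hh[...,1]<60)&(hh[...,2]>200); m=np.zeros_like(w);m[180:203,228:248]=1
for A,c in cen(w&m): print(A,c,onz('top',*c,.164))
# orange
o=(hh[...,0]<20)&(hh[...,1]>150)&(hh[...,2]>90);m[:]=0;m[178:210,225:252]=1
for A,c in cen(o&m): print('orange',A,c)
o1=(hh[...,0]<20)&(hh[...,1]>120)
for n in('side','top'): print(n, ray(n,320,200)[0])
# flange-ring
for u,v,z in [(205,163,.164),(177,190,.164),(231,190,.164)]: pass
c1=cv2.resize(p[175:230,215:275][:,:,::-1],None,fx=10,fy=10,interpolation=cv2.INTER_CUBIC);cv2.imwrite('pics/topz2.png',c1)
```

```text
top 2028.0 351.54191321499013 173.11045364891518 [ 0.56893052 -0.04696335  0.075     ]
top 1951.0 436.53152229625834 210.39876986160942 [ 0.47517347 -0.25781703  0.075     ]
side 1584.0 324.4223484848485 228.0340909090909 [ 0.56983194 -0.04774932  0.075     ]
side 2505.0 254.70658682634732 290.33253493013973 [ 0.47606438 -0.25857101  0.075     ]
52 [326.4 130. ] [0.50604159 0.2294412  0.164     ]
211 [236.8 192. ] [0.50456543 0.22572314 0.164     ]
orange 70 [241.9 198.1]
side [ 0.71818712 -0.76881119  0.79775769]
top [0.30333503 0.04078429 1.35009743]
```

View pics/topz2.png

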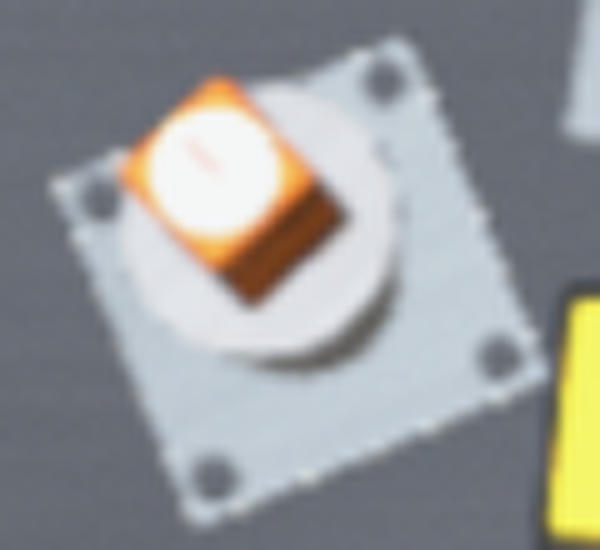

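Run:
```python
from h import *
s=status.sense();T=R.from_euler('xyz',s['eef_rot'],degrees=True).as_matrix();print(T.round(3))
off=np.array([215,175])-.45
P=[onz('top',*(np.array(c)/10+off),.164) for c in [(220,80),(118,175),(215,270),(325,185)]]
for i in range(4):
    e=P[(i+1)%4]-P[i]; print(np.degrees(np.arctan2(e[1],e[0])),np.linalg.norm(e))
print('sq centre',np.mean(P,0))
Q=[onz('top',*(np.array(c)/10+off),.006) for c in [(50,180),(400,35),(548,370),(195,525)]]
print('plate',np.mean(Q,0),[np.linalg.norm(Q[i]-Q[i-1]).round(4) for i in range(4)])
g=np.array([.50,.225,.30])-s['position']; print('tool delta',T.T@g*1000)
for nm,(u,v) in dict(brown1=(240,254),brown2=(191,254),turq=(180,190),pink=(219,136),yb=(280,218)).items(): print(nm,onz('top',u,v,.14).round(3))
```

```text
[[-0.     0.304 -0.953]
 [ 0.002 -0.953 -0.304]
 [-1.    -0.002 -0.   ]]
134.40322203791527 0.032160165030191395
-133.85530255887383 0.032027779345634264
-51.19073305188535 0.03195082199456309
45.40104114163484 0.035132813051124895
sq centre [0.50389059 0.22639753 0.164     ]
plate [0.50436624 0.22974992 0.006     ] [np.float64(0.0995), np.float64(0.099), np.float64(0.0979), np.float64(0.0997)]
tool delta [ -77.54586301 -612.14456177 -544.70587577]
brown1 [0.363 0.218 0.14 ]
brown2 [0.362 0.331 0.14 ]
turq [0.513 0.364 0.14 ]
pink [0.645 0.276 0.14 ]
yb [0.447 0.126 0.14 ]
```

Request:
carry_out(series="0 0 0 -10 -35 -31 1;0 0 0 -10 -35 -31 1;0 0 0 -10 -35 -31 1;0 0 0 -10 -35 -31 1;0 0 0 -10 -35 -31 1;0 0 0 -10 -35 -31 1;0 0 0 -10 -35 -31 1;0 0 0 -8 -35 -31 1;0 0 0 0 -35 -31 1;0 0 0 0 -35 -31 1;0 0 0 0 -35 -31 1;0 0 0 0 -35 -31 1")

```text
time_s: 1.35
position: [0.3941, -0.0088, 0.3002]
eef_rot: [128.1, 90.0, -34.2]
wrist_force: [1.0, 0.0, 0.0]
opening: 0.998
```

```bash
cat > d.py <<'E'
from h import *
import sys
# usage: d.py x y z yaw : tool-frame delta to reach
def delta(x,y,z,yaw):
    s=status.sense();T=R.from_euler('xyz',s['eef_rot'],degrees=True).as_matrix()
    c,n=np.cos(np.radians(yaw)),np.sin(np.radians(yaw))
    G=np.array([[0,c,0],[0,n,0],[-1,0,0]],float);G[:,2]=np.cross(G[:,0],G[:,1])
    print('t',s['time_s'],'pos',s['position'].round(4),'yaw',np.degrees(np.arctan2(T[1,1],T[0,1])).round(2),'op',round(s['opening'],3),'F',s['wrist_force'].round(1),'j',s['joint_pos'].round(0))
    print('turn(tool)',np.degrees(R.from_matrix(T.T@G).as_rotvec()).round(2),'shift before turn',(T.T@(np.array([x,y,z])-s['position'])*1000).round(1),'after turn',(G.T@(np.array([x,y,z])-s['position'])*1000).round(1))
if len(sys.argv)>4: delta(*map(float,sys.argv[1:]))
E
python3 d.py .504 .227 .3 -45
```

```text
t 1.35 pos [ 0.3941 -0.0088  0.3002] yaw -72.3 op 0.998 F [1. 0. 0.] j [-10. -15.  88.  -0. 107.  63.]
turn(tool) [-2.73e+01 -2.00e-02 -4.00e-02] shift before turn [ 1.000e-01 -1.912e+02 -1.764e+02] after turn [ 2.000e-01 -8.900e+01 -2.445e+02]
```

Request:
carry_out(series="0 0 0 0 -36 -33 1;0 0 0 0 -36 -33 1;0 0 0 0 -36 -33 1;0 0 0 0 -36 -33 1;0 0 0 0 -36 -33 1;0 0 0 0 -11 -11 1;-7 0 0 0 0 0 1;-7 0 0 0 0 0 1;-7 0 0 0 0 0 1;-6.3 0 0 0 0 0 1;0 0 0 0 0 0 1;0 0 0 0 0 0 1")

```text
time_s: 2.55
position: [0.5034, 0.2241, 0.3001]
eef_rot: [10.5, 90.0, -124.7]
wrist_force: [0.2, -0.9, 0.1]
opening: 1.0
```

```bash
python3 d.py .504 .227 .3 -45
python3 - <<'E'
from h import *
p,d=optics.snapshot('wrist');np.savez('w1.npz',p=p,d=d);cv2.imwrite('pics/w1.png',p[:,:,::-1])
E
```

```text
t 2.55 pos [0.5034 0.2241 0.3001] yaw -45.17 op 1.0 F [ 0.2 -0.9  0.1] j [ 18.   5.  70.  -0. 105.  63.]
turn(tool) [-0.17  0.03 -0.01] shift before turn [ 0.1 -1.6 -2.4] after turn [ 0.1 -1.6 -2.4]
```

View pics/w1.png

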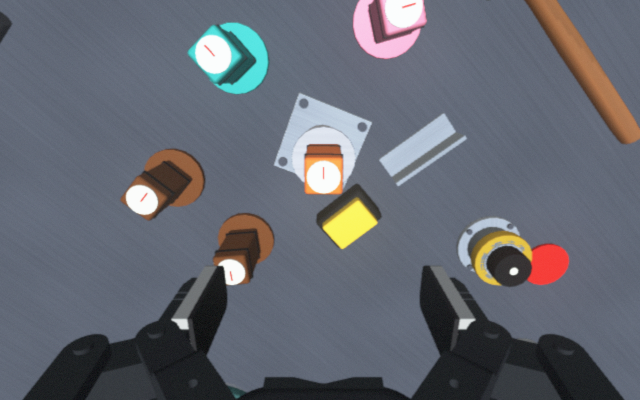

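Run:
```python
from h import *
a=np.load('w1.npz');p=a['p'];d=a['d']
h=cv2.cvtColor(p,cv2.COLOR_RGB2HSV)
m=np.zeros(h.shape[:2],bool);m[135:205,295:355]=1
w=(h[...,1]<60)&(h[...,2]>215)&m; w[:158]=0
for A,c in cen(w): print('dial',A,c,onz('wrist',*c,.164),dep('wrist',*c,d[int(c[1]),int(c[0])]))
o=((h[...,0]<25)&(h[...,1]>120)&(h[...,2]>190)&m)|w
o=cv2.morphologyEx(o.astype(np.uint8),cv2.MORPH_CLOSE,np.ones((5,5)))
cs=max(cv2.findContours(o,0,2)[0],key=cv2.contourArea);r=cv2.minAreaRect(cs);print(r)
B=cv2.boxPoints(r);P=[onz('wrist',*c,.164) for c in B]
for i in range(4):
    e=P[(i+1)%4]-P[i];print(np.degrees(np.arctan2(e[1],e[0])),np.linalg.norm(e))
print(np.mean(P,0))
cv2.imwrite('pics/w1z.png',cv2.resize(p[85:210,265:385][:,:,::-1],None,fx=4.5,fy=4.5,interpolation=cv2.INTER_CUBIC))
```

```text
dial 842 [323.1 176.6] [0.50504514 0.22681503 0.164     ] [0.50584629 0.22761121 0.16802872]
dial 182 [347.8 166.9] [0.52634613 0.21776908 0.164     ] [0.51770282 0.20195319 0.09491744]
dial 178 [299.5 167.6] [0.49633948 0.24706059 0.164     ] [0.48043361 0.23820201 0.094541  ]
((324.5, 175.0), (36.0, 59.0), 90.0)
-45.16247249961957 0.05070570489930543
-133.4652647893624 0.03261806127494686
134.83967305955505 0.05254952297388166
43.29548765914483 0.032617532183317095
[0.50673085 0.2267647  0.164     ]
```

View pics/w1z.png

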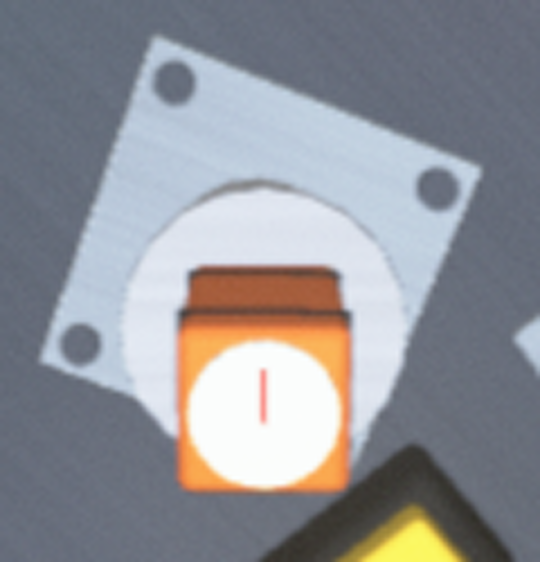

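```bash
python3 d.py .505 .227 .144 -45
```

```text
t 2.6 pos [0.5035 0.2242 0.3001] yaw -45.15 op 1.003 F [-0.8 -0.1  0.4] j [ 18.   5.  70.  -0. 105.  63.]
turn(tool) [-0.15  0.02 -0.01] shift before turn [156.1  -0.9  -3.1] after turn [156.1  -0.9  -3.1]
```

Request:
carry_out(series="0 0 0 20 -0.9 -3 1;0 0 0 30 0 0 1;0 0 0 30 0 0 1;0 0 0 30 0 0 1;0 0 0 20 0 0 1;0 0 0 16 0 0 1;0 0 0 10 0 0 1;0 0 0 0 0 0 1;0 0 0 0 0 0 1")

```text
time_s: 3.5
position: [0.5054, 0.2274, 0.1449]
eef_rot: [148.1, 89.9, 13.0]
wrist_force: [-0.1, 0.4, 1.6]
opening: 1.003
```

```bash
python3 d.py .505 .227 .144 -45
python3 - <<'E'
from h import *
p,d=optics.snapshot('wrist');np.savez('w2.npz',p=p,d=d);cv2.imwrite('pics/w2.png',p[:,:,::-1])
E
```

```text
t 3.5 pos [0.5054 0.2274 0.1449] yaw -45.04 op 1.003 F [-0.1  0.4  1.6] j [18.  7. 85. -0. 88. 63.]
turn(tool) [-0.04 -0.05 -0.03] shift before turn [0.9 0.  0.6] after turn [0.9 0.  0.6]
```

View pics/w2.png

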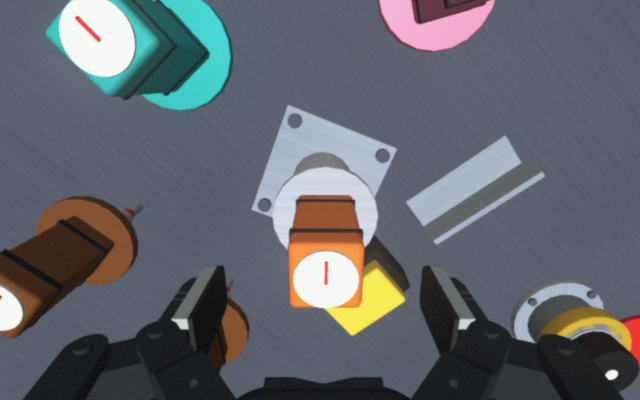

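The wrist view shows the tester's dial at (326,280), centred between the jaws and square to them. I'll close on it.

Request:
carry_out(series="0 0 0 0 0 0 0.3;0 0 0 0 0 0 0;0 0 0 0 0 0 0;0 0 0 0 0 0 0;0 0 0 0 0 0 0;0 0 0 0 0 0 0;0 0 0 0 0 0 0;0 0 0 0 0 0 0;0 0 0 0 0 0 0;0 0 0 0 0 0 0")

```text
time_s: 4.55
position: [0.5056, 0.2273, 0.145]
eef_rot: [134.6, 89.9, -0.5]
wrist_force: [1.5, -2.0, 5.4]
opening: 0.374
```

```bash
python3 d.py .505 .227 .30 -45
```

```text
t 4.55 pos [0.5056 0.2273 0.145 ] yaw -45.02 op 0.374 F [ 1.5 -2.   5.4] j [18.  7. 85. -0. 88. 63.]
turn(tool) [-0.02 -0.07 -0.07] shift before turn [-155.    -0.     0.5] after turn [-155.    -0.2    0.7]
```

Request:
carry_out(series="0 0 0 -8 0 0 0;0 0 0 -15 0 0 0;0 0 0 -20 0 0 0;0 0 0 -20 0 0 0;0 0 0 -20 0 0 0;0 0 0 -20 0 0 0;0 0 0 -15 0 0 0;0 0 0 -12 0 0 0;0 0 0 0 0 0 0;0 0 0 0 0 0 0")

```text
time_s: 5.55
position: [0.5048, 0.2274, 0.2736]
eef_rot: [-26.5, 89.9, -161.5]
wrist_force: [-0.3, -0.4, -2.8]
opening: 0.374
```

```bash
python3 d.py .569 -.0473 .275 -45
python3 - <<'E'
from h import *
p,d=optics.snapshot('wrist');np.savez('w3.npz',p=p,d=d);cv2.imwrite('pics/w3.png',p[:,:,::-1])
q,d=optics.snapshot('side');np.savez('s3.npz',p=q,d=d);cv2.imwrite('pics/s3.png',cv2.resize(q[50:250,200:450,::-1],None,fx=3,fy=3,interpolation=cv2.INTER_CUBIC))
E
```

```text
t 5.55 pos [0.5048 0.2274 0.2736] yaw -45.0 op 0.374 F [-0.3 -0.4 -2.8] j [ 18.   5.  72.  -0. 102.  63.]
turn(tool) [0.   0.06 0.03] shift before turn [ -1.4 239.7 148.9] after turn [ -1.4 239.7 148.9]
```

View pics/w3.png

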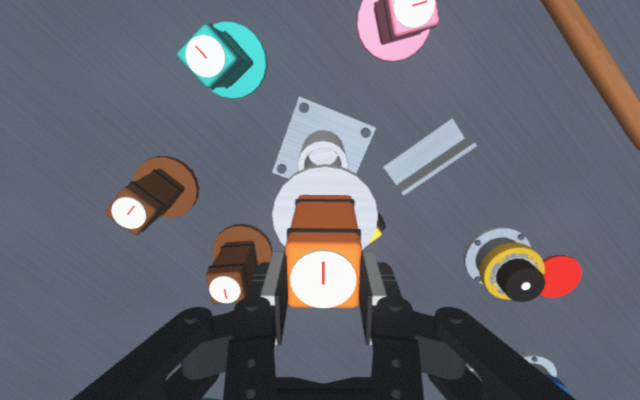

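View pics/s3.png

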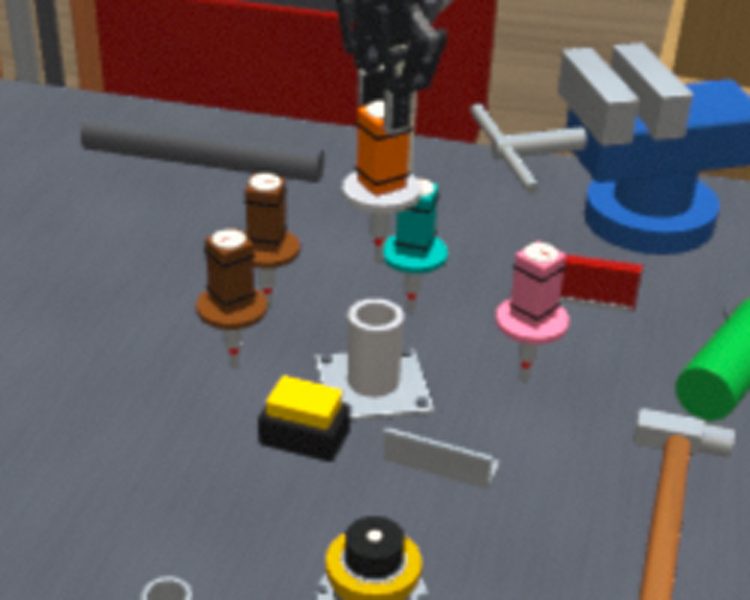

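Request:
carry_out(series="0 0 0 0 20 12 0;0 0 0 0 30 19 0;0 0 0 0 30 19 0;0 0 0 0 30 19 0;0 0 0 0 30 19 0;0 0 0 0 30 19 0;0 0 0 0 30 19 0;0 0 0 0 20 12 0;0 0 0 0 19.7 10.9 0;0 0 0 0 0 0 0;0 0 0 0 0 0 0;0 0 0 0 0 0 0")

```text
time_s: 6.85
position: [0.5688, -0.0466, 0.2736]
eef_rot: [-72.5, 89.9, 152.5]
wrist_force: [0.9, -0.0, -2.8]
opening: 0.374
```

```bash
python3 d.py .569 -.0473 .215 -45
python3 - <<'E'
from h import *
a=np.load('w3.npz')['p'];hh=cv2.cvtColor(a,cv2.COLOR_RGB2HSV)
m=np.zeros(hh.shape[:2],bool);m[248:309,285:362]=1
w=(hh[...,1]<60)&(hh[...,2]>215)&m
s=dict(position=np.array([.5048,.2274,.2736]),eef_rot=status.sense()['eef_rot'])
for A,c in cen(w): print('dial',A,c,onz('wrist',*c,.2736-.099+.118,s)-s['position'])
q,d=optics.snapshot('side');np.savez('s4.npz',p=q,d=d);cv2.imwrite('pics/s4.png',cv2.resize(q[100:280,220:440,::-1],None,fx=3.3,fy=3.3,interpolation=cv2.INTER_CUBIC))
q,d=optics.snapshot('top');np.savez('t4.npz',p=q,d=d);cv2.imwrite('pics/t4.png',cv2.resize(q[100:260,200:440,::-1],None,fx=3.3,fy=3.3,interpolation=cv2.INTER_CUBIC))
E
```

```text
t 6.85 pos [ 0.5688 -0.0466  0.2736] yaw -44.96 op 0.374 F [ 0.9 -0.  -2.8] j [-10.   8.  70.   0. 103.  35.]
turn(tool) [0.04 0.02 0.08] shift before turn [58.6  0.7  0.3] after turn [58.6  0.6  0.4]
dial 2879 [322.8 279.2] [-0.0017196  -0.00052598  0.019     ]
```

View pics/s4.png

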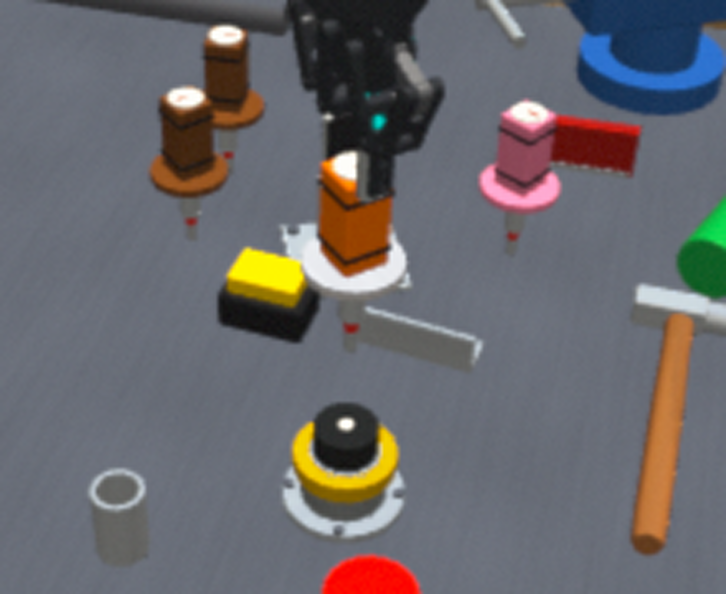

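View pics/t4.png

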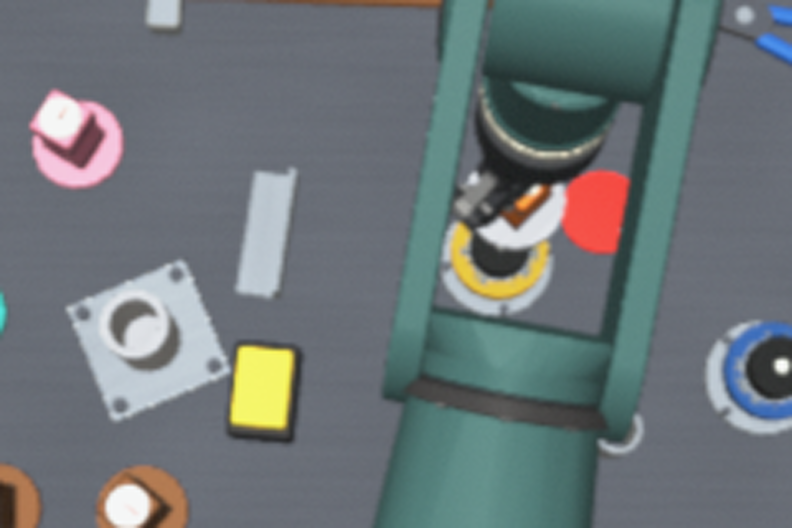

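Run:
```python
from h import *
print('pin tip',onz('side',349/3.3+220-.35,347/3.3+100-.35,.1446),'dot',onz('side',346/3.3+220-.35,424/3.3+100-.35,.075))
# rim
for nm,f,(x0,y0,S),(cx,cy) in [('top','t4',(200,100,3.3),(142,327))]:
    print('rim top',onz(nm,cx/S+x0-.35,cy/S+y0-.35,.086))
q=np.load('t4.npz')['p'];h=cv2.cvtColor(q,cv2.COLOR_RGB2HSV)
cv2.imwrite('pics/rt.png',cv2.resize(q[175:235,215:275,::-1],None,fx=10,fy=10,interpolation=cv2.INTER_CUBIC))
q=np.load('s4.npz')['p']
q=np.load('s3.npz')['p'];cv2.imwrite('pics/rs.png',cv2.resize(q[140:200,295:355,::-1],None,fx=10,fy=10,interpolation=cv2.INTER_CUBIC))
```

```text
pin tip [ 0.56909653 -0.04492697  0.1446    ] dot [ 0.57008026 -0.0480262   0.075     ]
rim top [0.50099106 0.222923   0.086     ]
```

View pics/rt.png

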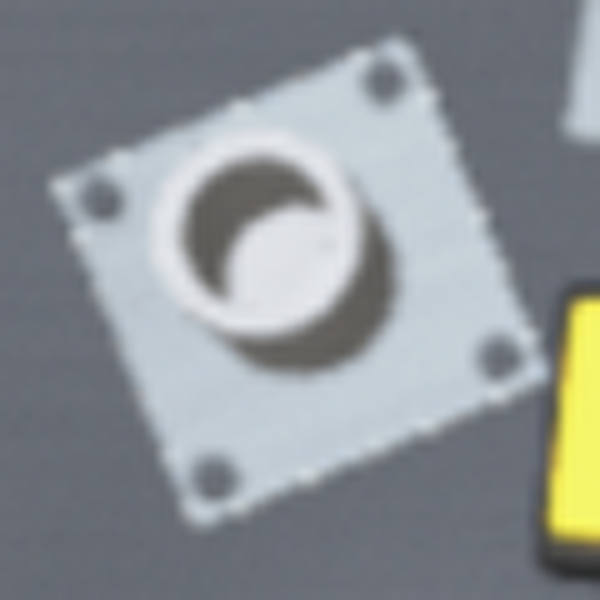

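View pics/rs.png

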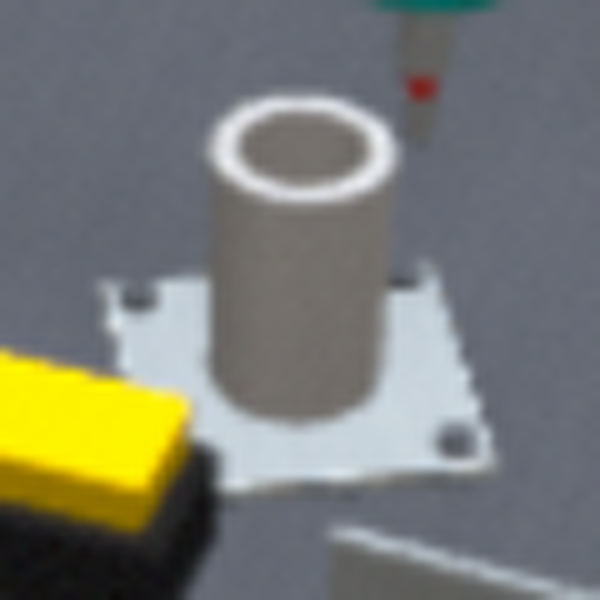

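Request:
carry_out(series="0 0 0 15 0.6 0 0;0 0 0 20 0 0 0;0 0 0 15 0 0 0;0 0 0 10 0 0 0;0 0 0 4 0 0 0;0 0 0 2 0 0 0;0 0 0 0 0 0 0;0 0 0 0 0 0 0;0 0 0 0 0 0 0")

```text
time_s: 7.85
position: [0.57, -0.0479, 0.2092]
eef_rot: [120.2, 89.9, -14.8]
wrist_force: [-0.3, 0.8, -2.3]
opening: 0.379
```

```bash
python3 d.py .569 -.0473 .184 -45
python3 - <<'E'
from h import *
O=-.45
print(onz('top',257/10+215+O,233/10+175+O,.086),onz('side',303/10+295+O,147/10+140+O,.086))
E
```

```text
t 7.85 pos [ 0.57   -0.0479  0.2092] yaw -45.01 op 0.379 F [-0.3  0.8 -2.3] j [-10.   8.  77.  -0.  95.  35.]
turn(tool) [-0.01 -0.05 -0.09] shift before turn [25.2 -1.2  0.3] after turn [25.2 -1.2  0.3]
[0.50319317 0.22896996 0.086     ] [0.50492223 0.22728026 0.086     ]
```

Request:
carry_out(series="0 0 0 3 0 0 0;0 0 0 3 0 0 0;0 0 0 3 0 0 0;0 0 0 3 0 0 0;0 0 0 0 0 0 0;0 0 0 0 0 0 0;0 0 0 0 0 0 0")

```text
time_s: 8.55
position: [0.5699, -0.0479, 0.1968]
eef_rot: [117.8, 89.9, -17.2]
wrist_force: [0.7, -0.7, 0.0]
opening: 0.376
```

```bash
python3 d.py .569 -.0473 .184 -45
```

```text
t 8.55 pos [ 0.5699 -0.0479  0.1968] yaw -45.0 op 0.376 F [ 0.7 -0.7  0. ] j [-10.   8.  78.  -0.  94.  35.]
turn(tool) [-0.   -0.03 -0.05] shift before turn [12.8 -1.   0.2] after turn [12.8 -1.   0.2]
```

Request:
carry_out(series="0 0 0 3 0 0 0;0 0 0 3 0 0 0;0 0 0 3 0 0 0;0 0 0 2 0 0 0;0 0 0 2 0 0 0;0 0 0 0 0 0 0;0 0 0 0 0 0 0;0 0 0 0 0 0 0")

```text
time_s: 9.35
position: [0.5699, -0.0479, 0.1837]
eef_rot: [114.7, 89.9, -20.3]
wrist_force: [0.1, -0.2, 4.0]
opening: 0.377
```

```bash
python3 d.py .569 -.0473 .184 -45
python3 - <<'E'
from h import *
q,d=optics.snapshot('side');np.savez('s5.npz',p=q,d=d);cv2.imwrite('pics/s5.png',cv2.resize(q[180:280,270:380,::-1],None,fx=6,fy=6,interpolation=cv2.INTER_CUBIC))
q,d=optics.snapshot('wrist');cv2.imwrite('pics/w5.png',q[:,:,::-1])
E
```

```text
t 9.35 pos [ 0.5699 -0.0479  0.1837] yaw -45.01 op 0.377 F [ 0.1 -0.2  4. ] j [-10.   8.  79.  -0.  92.  35.]
turn(tool) [-0.01 -0.03 -0.06] shift before turn [-0.3 -1.1  0.2] after turn [-0.3 -1.1  0.2]
```

View pics/s5.png

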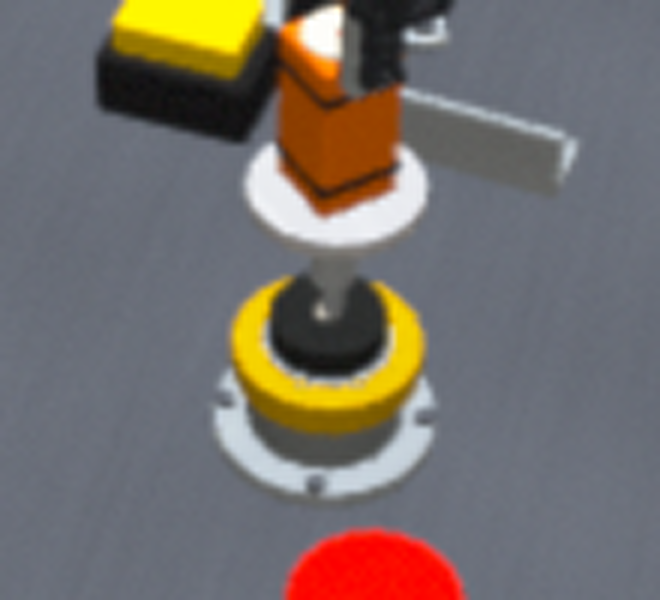

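View pics/w5.png

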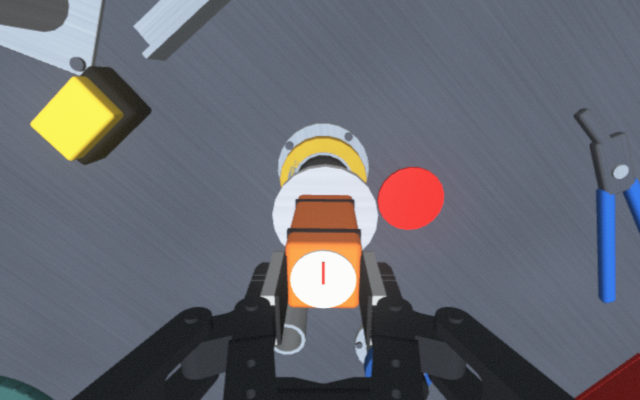

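The side view shows no red left on the pin and the puck sunk, with its dot at about row 232 where it was at 228. The force rise is about 6.8 N, which means 8–10 mm. I'll hold here.

Request:
carry_out(series="0 0 0 1 0 0 0;0 0 0 0 0 0 0;0 0 0 0 0 0 0;0 0 0 0 0 0 0;0 0 0 0 0 0 0;0 0 0 0 0 0 0;0 0 0 0 0 0 0;0 0 0 0 0 0 0;0 0 0 0 0 0 0;0 0 0 0 0 0 0;0 0 0 0 0 0 0;0 0 0 0 0 0 0")

```text
time_s: 10.65
position: [0.5699, -0.0479, 0.1826]
eef_rot: [111.4, 89.9, -23.7]
wrist_force: [1.3, -0.6, 5.7]
opening: 0.379
```

Request:
carry_out(series="0 0 0 0 0 0 0;0 0 0 0 0 0 0;0 0 0 0 0 0 0;0 0 0 -4 0 0 0;0 0 0 -6 0 0 0;0 0 0 -10 0 0 0;0 0 0 -20 0 0 0;0 0 0 -20 0 0 0;0 0 0 -20 0 0 0;0 0 0 -10 0 0 0;0 0 0 0 0 0 0;0 0 0 0 0 0 0")

```text
time_s: 11.85
position: [0.569, -0.0476, 0.2707]
eef_rot: [-57.2, 89.8, 167.8]
wrist_force: [-0.1, -0.6, -2.6]
opening: 0.379
```

```bash
python3 d.py .505 .2275 .275 -45
```

```text
t 11.85 pos [ 0.569  -0.0476  0.2707] yaw -45.0 op 0.379 F [-0.1 -0.6 -2.6] j [-10.   8.  70.   0. 102.  35.]
turn(tool) [0.   0.09 0.15] shift before turn [  -4.  -239.8 -149.2] after turn [  -4.3 -239.8 -149.2]
```

Request:
carry_out(series="0 0 0 -4 -20 -12 0;0 0 0 0 -30 -19 0;0 0 0 0 -30 -19 0;0 0 0 0 -30 -19 0;0 0 0 0 -30 -19 0;0 0 0 0 -30 -19 0;0 0 0 0 -30 -19 0;0 0 0 0 -20 -12 0;0 0 0 0 -19.8 -11.2 0;0 0 0 0 0 0 0;0 0 0 0 0 0 0;0 0 0 0 0 0 0")

```text
time_s: 13.05
position: [0.5054, 0.2265, 0.2751]
eef_rot: [-12.0, 89.9, -147.0]
wrist_force: [-0.8, 0.3, -2.7]
opening: 0.375
```

```bash
python3 d.py .505 .2275 .145 -45;python3 - <<'E'
from h import *
q,d=optics.snapshot('side');np.savez('s6.npz',p=q,d=d);cv2.imwrite('pics/s6.png',cv2.resize(q[60:260,230:430,::-1],None,fx=3,fy=3,interpolation=cv2.INTER_CUBIC))
E
```

```text
t 13.05 pos [0.5054 0.2265 0.2751] yaw -45.05 op 0.375 F [-0.8  0.3 -2.7] j [ 18.   5.  72.  -0. 103.  63.]
turn(tool) [-0.05  0.12  0.03] shift before turn [130.1  -1.   -0.7] after turn [130.1  -1.   -0.4]
```

View pics/s6.png

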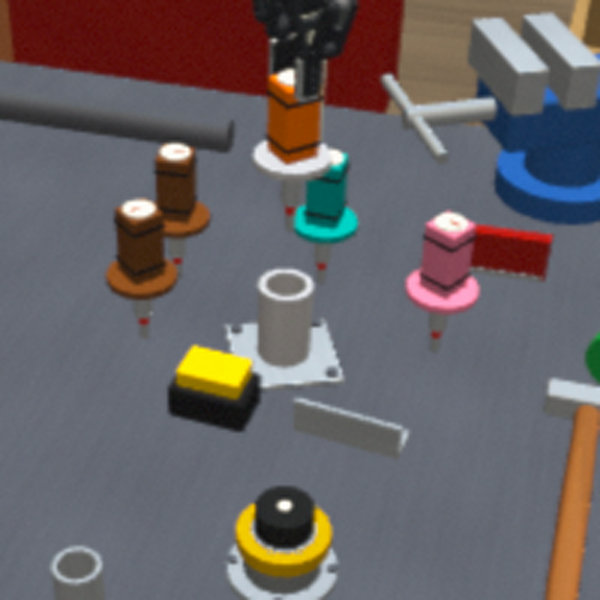

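The tester hangs upright above the stand, with its pin at (290,212) and the rim at (286,285). The yellow puck is back up. I'll lower it now.

Request:
carry_out(series="0 0 0 15 -1 -0.5 0;0 0 0 20 0 0 0;0 0 0 15 0 0 0;0 0 0 15 0 0 0;0 0 0 15 0 0 0;0 0 0 15 0 0 0;0 0 0 12 0 0 0;0 0 0 10 0 0 0;0 0 0 5 0 0 0;0 0 0 2 0 0 0;0 0 0 0 0 0 0;0 0 0 0 0 0 0")

```text
time_s: 14.3
position: [0.5057, 0.2285, 0.153]
eef_rot: [150.6, 89.9, 15.6]
wrist_force: [0.1, 0.5, -3.4]
opening: 0.38
```

```bash
python3 d.py .505 .2275 .145 -45;python3 - <<'E'
from h import *
q,d=optics.snapshot('side');np.savez('s7.npz',p=q,d=d);cv2.imwrite('pics/s7.png',cv2.resize(q[100:200,270:390,::-1],None,fx=6,fy=6,interpolation=cv2.INTER_CUBIC))
E
```

```text
t 14.3 pos [0.5057 0.2285 0.153 ] yaw -45.0 op 0.38 F [ 0.1  0.5 -3.4] j [18.  7. 84. -0. 89. 63.]
turn(tool) [-0.   -0.08 -0.04] shift before turn [8.  0.2 1.2] after turn [8.  0.2 1.2]
```

View pics/s7.png

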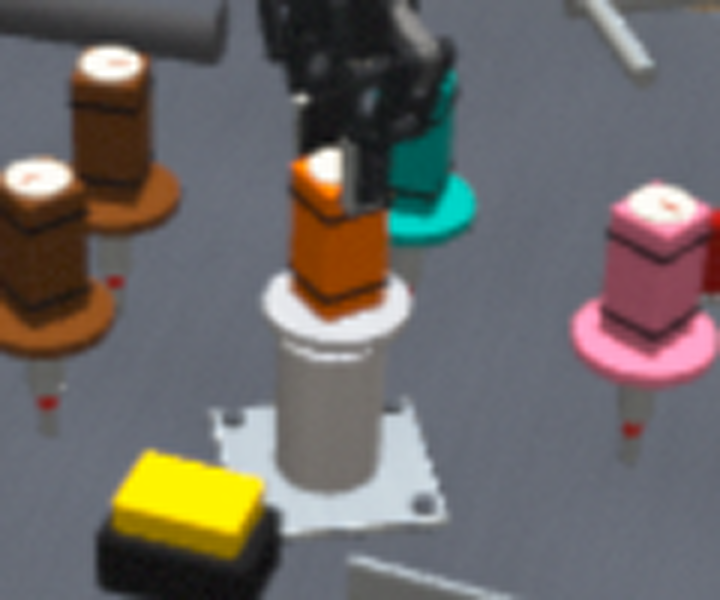

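Request:
carry_out(series="0 0 0 2 0 0 0;0 0 0 2 0 0 0;0 0 0 1.5 0 0 0;0 0 0 1 0 0 0;0 0 0 0 0 0 0;0 0 0 0 0 0 0;0 0 0 0 0 0 0")

```text
time_s: 15.05
position: [0.5053, 0.2283, 0.1458]
eef_rot: [114.5, 90.0, -20.5]
wrist_force: [0.2, 0.2, -2.9]
opening: 0.371
```

Request:
carry_out(series="0 0 0 0.8 0 0 0;0 0 0 0.7 0 0 0;0 0 0 0 0 0 0;0 0 0 0 0 0 0;0 0 0 0 0 0 0")

```text
time_s: 15.55
position: [0.5056, 0.2284, 0.145]
eef_rot: [150.2, 89.9, 15.2]
wrist_force: [-1.2, -0.4, 3.0]
opening: 0.377
```

Contact with the rim: the force went from -2.9 to +3.0 N. I'll open and back off slowly upwards.

Request:
carry_out(series="0 0 0 0 0 0 0.45;0 0 0 0 0 0 0.55;0 0 0 0 0 0 0.7;0 0 0 0 0 0 1;0 0 0 0 0 0 1;0 0 0 0 0 0 1;0 0 0 0 0 0 1;0 0 0 0 0 0 1;0 0 0 0 0 0 1;0 0 0 -5 0 0 1;0 0 0 -10 0 0 1;0 0 0 -15 0 0 1")

```text
time_s: 16.75
position: [0.5049, 0.2282, 0.1745]
eef_rot: [-23.0, 89.9, -158.0]
wrist_force: [-0.6, 0.2, 0.8]
opening: 1.001
```

Request:
carry_out(series="0 0 0 -20 0 0 1;0 0 0 -25 0 0 1;0 0 0 -30 0 0 1;0 0 0 -25 0 0 1;0 0 0 -20 0 0 1;0 0 0 0 0 0 1;0 0 0 0 0 0 1;0 0 0 0 0 0 1")

```text
time_s: 17.55
position: [0.5048, 0.2281, 0.2928]
eef_rot: [-23.8, 89.9, -158.8]
wrist_force: [0.2, 0.1, -0.1]
opening: 1.002
```

```bash
python3 d.py .505 .2275 .3 -45;python3 - <<'E'
from h import *
s=status.sense()
w,d=optics.snapshot('wrist')
q,_=optics.snapshot('side')
h=cv2.cvtColor(w,cv2.COLOR_RGB2HSV);m=np.zeros(h.shape[:2],bool);m[158:205,308:342]=1
for A,c in cen((h[...,1]<60)&(h[...,2]>215)&m): print('dial',A,c,onz('wrist',*c,.164,s),dep('wrist',*c,d[int(c[1]),int(c[0])],s))
g=q[224:233,320:329].min(2).astype(float);g=np.clip(g-100,0,None);yy,xx=np.mgrid[224:233,320:329];u,v=(g*xx).sum()/g.sum(),(g*yy).sum()/g.sum();print('yellow dot',u,v,onz('side',u,v,.075))
cv2.imwrite('pics/s8.png',cv2.resize(q[100:260,270:390,::-1],None,fx=3.7,fy=3.7,interpolation=cv2.INTER_CUBIC));cv2.imwrite('pics/w8.png',w[:,:,::-1])
E
```

```text
t 17.55 pos [0.5048 0.2281 0.2928] yaw -45.01 op 1.002 F [ 0.2  0.1 -0.1] j [ 18.   5.  70.  -0. 105.  63.]
turn(tool) [-0.01  0.12  0.05] shift before turn [-7.2  0.6  0.3] after turn [-7.2  0.6  0.3]
dial 879 [324.8 181.8] [0.50527237 0.22784027 0.164     ] [0.50594039 0.22852623 0.16720514]
yellow dot 324.43104596935376 228.03530979347101 [ 0.56985239 -0.04774784  0.075     ]
```

View pics/s8.png

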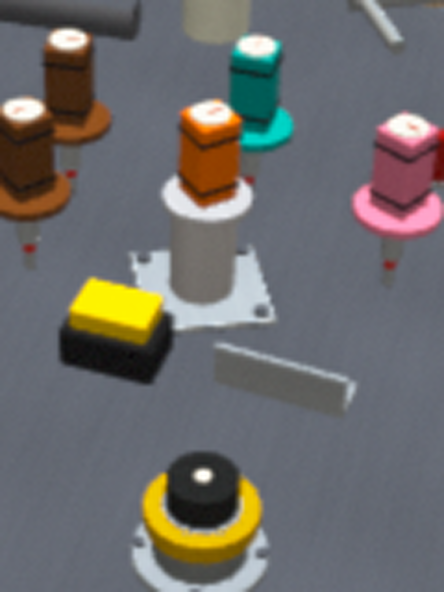

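View pics/w8.png

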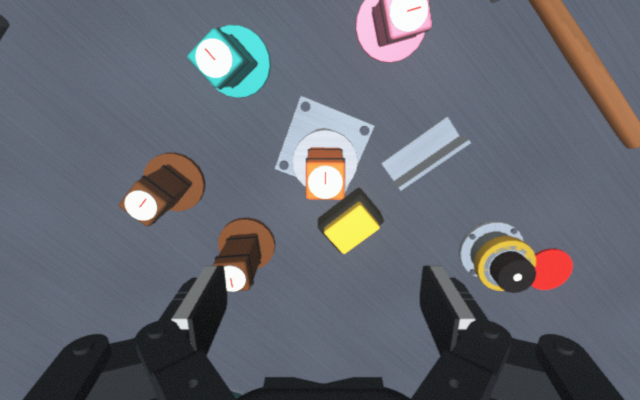

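The tester stands upright with its flange on the rim (side view, 207,195). The gripper is clear, and the yellow dot is back at its first pixel.

```bash
python3 -c "
from bench import hand_in
print(hand_in())"
```

```text
the job is handed in; nothing more can be done
None
```

I pressed the orange tester into the yellow stop, held it there, put it back in its stand and handed the job in at about 17.6 s. `hand_in` reports no verdict, so the results below rest on my own checks.

- **Press:** At first the force had risen about 6.8 N, which means about 8 mm. I went 1 mm further, and the rise was then about 8.3 N, which means about 10 mm of sink. I held it at full depth for about 1.4 s, and before that it stayed at the slightly shallower depth for about 0.4 s. The side picture, taken just before the last 1 mm, showed the red on the pin just gone in.
- **Return:** The dial is at (0.505, 0.228), about 1 mm from the stand axis as I measured it. The tester is upright and its flange is on the rim. I felt the contact as a change from −2.9 to +3.0 N.
- **Stops:** The yellow rubber's dot is back at its starting pixel, so it has sprung back fully. I never went near the blue stop.
- **Gripper:** It is open and clear of everything, about 150 mm above the grasp height.

Small disagreements:
- The camera views differed by 2–4 mm in places.
- The first touch came about 2 mm lower by force than I had worked out from the geometry.
- The last wrist depth reading on the dial was about 3 mm above its nominal height. It read about 4 mm above before I lifted the tester, so I took this as camera error.

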